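Shut and lock the filter cover of the suction unit

ROBOT

A 6-joint arm with a two-finger parallel gripper is mounted at the origin on a cart in front of the work surface, level with it; the furniture and walls round the work are solid. World frame = base frame: x ahead of the robot, y to its left, z up, the work surface at z = 0. Lengths are in m, angles in degrees, forces in N, time in s.
With the tool pointing down it reaches from about 0.25 to 0.725 m from the base axis. Payload 9.7 kg.
Tool frame: the origin (TCP) lies at the very end of the fingers, on their centre line; the grasp point (between the pads) lies 19 mm behind it (bot.grip_depth is the distance from the TCP to the grasp point, in m); z points along the fingers, y is the direction in which the jaws open and shut (so a half turn about z gives the same grasp; the last joint's range is limited). The gripper opens to 85 mm and grips with 20 to 120 N. Pads are 22 mm wide; open, the fingers measure 114 mm over their backs; the gripper's body (76 mm by 85 mm) begins 54 mm behind the grasp point. The pads swing forward as they close: fully open they stand 13 mm farther back than shut.
Start: joints at [-76.261, 4.979, 10.078, 95.1, 0, 90], TCP at [0.131, -0.534, 0.231] pointing down, gripper open.
Joint ranges: [-179.16, 179.16], [-48.56, 103.87], [-65.8, 70.77], [-126.05, 130.52], [-82.76, 87.17], [-180, 180]. Speed limits (degrees/s): [127.2, 127.2, 147.25, 180, 180, 180].

INTERFACE

Orientations are given as [roll, pitch, yaw] about the fixed x, y, z axes, in that order (R = Rz(yaw) Ry(pitch) Rx(roll)).
In Python, from workcell import telemetry, optics, order, bot gives the robot as it stands. The module is installed in compiled form; this text tells all that it offers.
- The arm moves only by the shell command python3 -m inch 'ROWS' [FORCE]. ROWS is JSON, a list of rows, each a list of 7 numbers: the shift along the tool's x, y, z in m, then the turn, a rotation vector about the tool's x, y, z in rad, then the closure, from 0 (fully open) to 1 (shut). In form: [[tx, ty, tz, rx, ry, rz, grip], ...]. A call has 1 to 12 rows; each row is the pose to reach, as a shift and turn from the pose commanded when the call began, along the tool's axes at that moment; what a row does not reach only later rows make up. A row lasts 1/12 s, in which the tool goes at most 41.7 mm and 7.16 degrees, less where a joint would pass 70% of its speed; a pose out of reach is approached as far as the arm can. A call with a gripper value outside its range is refused whole. The fingers move at their own pace and stop on an object; FORCE is the grip in N (left out, the last holds). Time passes only in rows, so rows that repeat a pose let the fingers close. It gives the time, the measured TCP pose, the force and the opening at its end, in the units of the state.
- telemetry.get_obs(): the state, without advancing time (a new reading comes with each control period).
- optics.camera(name): name is "side" or "top" or "wrist"; returns (picture, depth): 420x560x3 uint8, red, green, blue; 420x560 float32, m along the optical axis (not along the pixel's ray), 0 where there is no reading.
- optics.camera_info(name): a dict with "camera_matrix" (3x3 intrinsics, pixels), "xyz" and "attitude" of the camera in the world; the wrist camera has in their place "mount" (4x4, takes a point from camera to tool coordinates, whose origin is the TCP and whose axes are the flange's). Camera axes: x right, y down, z forward; pixel columns grow to the right and rows downward; lengths in m; the calibration is good to about 2 mm. A picture is of the moment at which its call begins: read the wrist's pose just before it. camera_info takes no time and is no camera call.
- order.job_done(): hands the job in, once; it reports no verdict.
The state is a dict: "time": time; "q": joint angles; "qd": joint speeds; "joint_efforts": joint torques, N m; "ee_pos": TCP position; "tcp_rot": TCP orientation; "wrist_force": force on the tool from outside, world axes, zero at the start; "torque": the same for the moment, N m; "opening": finger opening in m.
Only numpy, scipy, OpenCV 4.12 (cv2) and the standard library are available. Lean on these libraries where they do the work, as an engineer would, in place of code of your own. Each camera call takes 0.05 s, during which the arm holds its last target. There are 200 camera calls.

TASK

The filter of the grey suction unit has been changed and its hinged top cover still stands open. Push the cover down with the fingertips until it lies shut, then set the fingertips in the slot of the round fastener and turn it a quarter turn clockwise (seen from above) to its stop, so that the cover is pulled down and locked. Nothing is to be picked up: do not raise the cover any further, and leave the old filter, the glue tin, the screwdriver and the marker where they are.

Things in the scene. Friction and masses are not known exactly. Their poses are not given: they have to be found in the camera images.
- housing: suction unit, grey metal case 200 mm deep (x), 230 wide (y), 100 high, fixed on the table; origin at the centre of its underside, x from its front (louvres, dial, switch) to the hinge at its back, y left, z up. With the cover shut its top face is 110 mm above the table. Ribs stand 6 mm proud of the sides, hose stubs 30 mm proud of the back.
- cover (a joint): hinge angle of the cover, rad: 0 = shut and locked, grows as it rises. Plate 206 mm long from the hinge, 236 wide, 8 thick. The stiff hinge lets it stay where it is left; 1 to 5 N at the front edge push it down. Shut but unlocked it rests on a rubber seal at up to about 0.015 (front edge 3 mm proud); the seal yields at 5 to 10 N, down to a stop at -0.018.
- fastener (a joint): angle of the fastener, rad: 0 unlocked, grows clockwise seen from above, 1.571 = stop, locked; starts between 0 and 0.2, stays where it is left. It turns lightly (0.06 N m) at first; from about 0.8 on, its tongue runs under a ramped keeper and pulls the cover down on the seal (up to 0.3 N m). The tongue passes under the keeper only with the cover shut.
- slot (a point): centre of the floor of the fastener's slot, on the turning axis, 146 mm from the hinge on the cover's middle line; 102 mm above the table when shut. The slot runs straight across the fastener along this point's x axis: 30 mm wide, 15 deep, 77 long. z points out of the cover. Unlocked, the slot runs from front to hinge; locked, crosswise.
- ring_top (a point): centre of the aluminium ring round the fastener, at the height of its top, 8 mm above the cover's top face; ring 96 mm outside, 81 inside. The fastener is a steel disc 77 mm across, flush in this ring, so that only its slot can be reached; the ring closes the slot's ends.
- cover_edge (a point): point on the cover's top face, on its middle line, 190 mm from the hinge (18 mm from the front edge); x points to the hinge along the cover, z out of it. On either side of the ring the plate is flat for 60 mm, but for a 1.2 mm bead 85 mm from the middle line.
- cover_hinge (a point): middle of the hinge axis, at the back of the cover, 102 mm above the table; the hinge axis is its y axis.
- old_filter: the old filter, a black frame with white paper pleats, 88 x 150 x 22 mm, lying loose on the table at the left of the unit; origin at the centre of its underside.
- glue_can: small tin of glue, 69 mm across, 76 mm high, loose on the table at the right of the unit; origin at the centre of its underside.
- screwdriver: screwdriver, 197 mm long, lying loose at the right of the unit; origin at the centre of its underside.
- marker: felt marker, 130 mm long, lying loose at the left; origin at the centre of its underside.

How it is judged (in metres and radians):
On the way, in this order (a step that is already met when the one before it is completed fails the run):
1. the cover is pushed shut while the fastener is still unlocked (value of joint cover below 0.03 rad and value of joint fastener below 0.5 rad), for 0.1 s.
2. the fingers turn the fastener with the cover shut (value of joint cover below 0.03 rad and value of joint fastener above 0.6 rad and contact force between the fingers and housing above 0.3 N), for 0.02 s.
At the end, for the whole second after the job is handed in: The fastener stands within 0.12 rad of its stop (above 1.45 rad) and the cover is held down below 0.008 rad (front edge within 1.7 mm of its locked height) (value of joint fastener above 1.45 rad and value of joint cover below 0.008 rad); the robot touches nothing.
It fails at once if the cover is raised beyond 1.0 rad instead of being pushed down (value of joint cover above 1 rad).
It fails at once if the old filter is moved or lifted by more than 30 mm (distance of old_filter from where it was at the start of the episode above 0.03 m).
It fails at once if the screwdriver is moved or lifted by more than 30 mm (distance of screwdriver from where it was at the start of the episode above 0.03 m).
It fails at once if the glue can is moved or lifted by more than 30 mm (distance of glue_can from where it was at the start of the episode above 0.03 m).
It fails at once if the marker is moved or lifted by more than 30 mm (distance of marker from where it was at the start of the episode above 0.03 m).
It also fails if it takes over 48 s, if anything falls off the work surface, if the arm or the gripper's body presses on something with over 40 N, if the wrist force passes 120 N, or if a joint passes its speed limit or range.

## Working session

There is one attempt and no reset: what is moved stays moved. The work goes in short steps, Python scripts to look and compute and a shell command to move; the robot and the scene stay as the last step left them, time stands still between calls to the robot, and variables do not carry over. Pictures are saved under pics/ and viewed, about 8 in all and at most 12, crops included, and the job is handed in when it is done.

```bash
mkdir -p pics; cat > h.py <<'E'
import numpy as np,cv2
from scipy.spatial.transform import Rotation as R
from workcell import telemetry, optics, order, bot
def pose():
    o=telemetry.get_obs(); T=np.eye(4); T[:3,3]=o['ee_pos']; T[:3,:3]=R.from_euler('xyz',o['tcp_rot'],degrees=True).as_matrix(); return T,o
def shot(n):
    T,o=pose(); i=optics.camera_info(n); p,d=optics.camera(n); K=np.array(i['camera_matrix'])
    if n=='wrist': C=T@np.array(i['mount'])
    else:
        C=np.eye(4); C[:3,3]=i['xyz']; C[:3,:3]=R.from_euler('xyz',i['attitude'],degrees=True).as_matrix()
    v,u=np.mgrid[:420,:560]; P=np.stack([(u-K[0,2])/K[0,0]*d,(v-K[1,2])/K[1,1]*d,d],-1)@C[:3,:3].T+C[:3,3]
    P[d==0]=np.nan
    return p,d,P,K,C
E
python3 - <<'E'
from h import *
for n in('side','top'):
    p,d,P,K,C=shot(n); np.savez(n,p=p,P=P,K=K,C=C); cv2.imwrite(f'pics/{n}.png',p[...,::-1]); print(n,optics.camera_info(n),(d>0).mean())
print(pose()[1]); print(optics.camera_info('wrist'))
E
```

```text
side {'camera_matrix': array([[409.73357722,   0.        , 279.03512959],
       [  0.        , 409.73357722, 203.91295033],
       [  0.        ,   0.        ,   1.        ]]), 'xyz': array([0.60193101, 0.85209659, 0.71808845]), 'attitude': array([-122.99292119,    0.42266738,  176.66725729])} 0.9886181972789115
top {'camera_matrix': array([[493.36549793,   0.        , 284.03385485],
       [  0.        , 493.36549793, 207.4676604 ],
       [  0.        ,   0.        ,   1.        ]]), 'xyz': array([ 0.39880223, -0.06901607,  1.47235271]), 'attitude': array([-1.74488990e+02, -1.47233370e-01, -9.16375054e+01])} 0.9961139455782313
{'time': 0.1, 'q': array([-7.62611065e+01,  5.00685337e+00,  1.00403586e+01,  9.50997427e+01,
       -1.22738742e-03,  9.00001431e+01]), 'qd': array([-0.00715714, -0.000841  ,  0.17050221, -0.13499497,  0.01065255,
       -0.03157252]), 'joint_efforts': array([-1.40289430e-03, -5.21561015e+01,  4.65653336e+01,  1.59531698e-02,
       -8.34518255e-05,  6.95987865e-06]), 'ee_pos': array([ 0.1305702 , -0.53407046,  0.2306767 ]), 'tcp_rot': array([-1.79933763e+02,  1.22755206e-03,  1.37387518e+01]), 'wrist_force': array([-0.5591348 ,  0.11167787,  0.01622577]), 'torque': array([-0.01282587,  0.02415085,  0.00966471]), 'opening': 0.08526644190756338}
{'camera_matrix': array([[342.20015588,   0.        , 285.21296336],
       [  0.        , 342.20015588, 208.2178574 ],
       [  0.        ,   0.        ,   1.        ]]), 'mount': array([[-1.33993810e-04, -9.58832761e-01, -2.83971334e-01,
         7.28009869e-02],
       [ 9.99999990e-01, -1.17268845e-04, -7.58970892e-05,
         5.22152882e-04],
       [ 3.94716251e-05, -2.83971342e-01,  9.58832767e-01,
        -1.42327500e-01],
       [ 0.00000000e+00,  0.00000000e+00,  0.00000000e+00,
         1.00000000e+00]])}
```

```bash
python3 -c "
import cv2,numpy as np
a=cv2.imread('pics/side.png');b=cv2.imread('pics/top.png')
cv2.imwrite('pics/both.png',np.vstack([a,b])[:, :][:840]) if 0 else cv2.imwrite('pics/both.png',cv2.resize(np.hstack([a,b]),(800,300),interpolation=cv2.INTER_AREA))"
```

```text
(no output)
```

View pics/top.png

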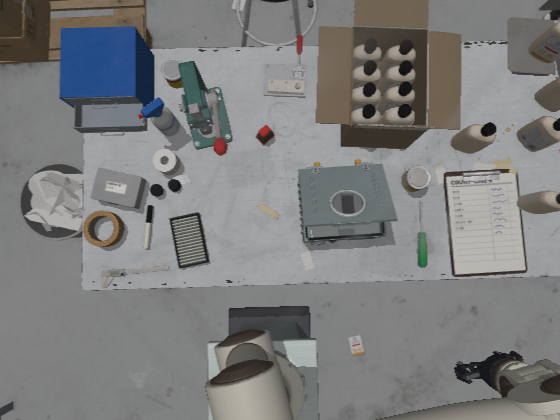

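View pics/side.png

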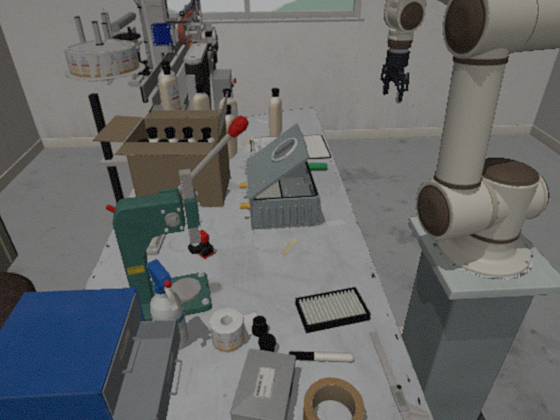

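The top view shows the unit at u 298–397, v 163–242: the hinge is at the top (far side), and the cover is open with its ring at about (348,203). In the side view the cover stands at roughly 40°. Next I fit planes and find the edges.

```bash
cat > fit.py <<'E'
from h import *
p,P,K,C=[np.load('top.npz')[k] for k in('p','P','K','C')]
Q=P[158:228,290:402].reshape(-1,3); Q=Q[np.isfinite(Q).all(1)]; Q=Q[Q[:,2]>.10]
rng=np.random.default_rng(0); best=0
for _ in range(500):
    a=Q[rng.choice(len(Q),3,0)]; n=np.cross(a[1]-a[0],a[2]-a[0]); l=np.linalg.norm(n)
    if l<1e-6: continue
    m=abs((Q-a[0])@(n/l))<.003
    if m.sum()>best: best=m.sum(); M=m
for _ in range(3):
    c=Q[M].mean(0); n=np.linalg.svd(Q[M]-c,full_matrices=0)[2][2]; n*=np.sign(n[2]); M=abs((Q-c)@n)<.003
print(len(Q),best,'c',c,'n',n,'open',np.arccos(n[2]))
y=np.cross([0,0,1],n); y/=np.linalg.norm(y); # hinge dir, 
x=np.cross(y,n)  # along cover
if x[2]>0: x=-x; 
y=np.cross(n,x)
ab=(Q[M]-c)@np.c_[x,y]; r=cv2.minAreaRect(ab.astype(np.float32)*1000); print('x',x,'y',y,'rect mm',r)
print(np.percentile(ab,[.5,99.5],axis=0))
print('min z',np.percentile(Q[M][:,2],1),Q[M][:,2].max())
v,u=np.nonzero(np.ones(1)[None])
E
python3 fit.py; python3 - <<'E'
from h import *
d=np.load('top.npz');p=d['p'];P=d['P']
cv2.imwrite('pics/crop.png',cv2.resize(p[150:255,280:445,::-1],None,fx=4.8,fy=4.8,interpolation=cv2.INTER_CUBIC))
for v in range(158,245,6): print(v,np.round(P[v,[310,330,348,370,385]][:,[0,2]],3).tolist())
E
```

```text
5298 3838 c [ 0.55862858 -0.23884632  0.17150874] n [0.59817553 0.02248375 0.80104964] open 0.6417496665110836
x [ 0.80048438  0.03008797 -0.59859793] y [-0.03756068  0.99929435  0.        ] rect mm ((3.230194091796875, -1.10723876953125), (220.30274963378906, 235.9324493408203), 0.009976631961762905)
[[-0.10433784 -0.11823548]
 [ 0.10908359  0.11587002]]
min z 0.10731628432416097 0.2362469562810201
158 [[0.688, 0.007], [0.687, 0.002], [0.685, 0.002], [0.684, -0.0], [0.683, -0.002]]
164 [[0.67, 0.0], [0.668, 0.002], [0.668, -0.002], [0.646, 0.107], [0.664, -0.0]]
170 [[0.632, 0.114], [0.631, 0.115], [0.629, 0.119], [0.627, 0.117], [0.646, 0.002]]
176 [[0.613, 0.129], [0.612, 0.129], [0.61, 0.132], [0.607, 0.137], [0.606, 0.139]]
182 [[0.595, 0.141], [0.593, 0.145], [0.591, 0.144], [0.589, 0.15], [0.588, 0.15]]
188 [[0.577, 0.152], [0.574, 0.159], [0.573, 0.158], [0.571, 0.164], [0.569, 0.167]]
194 [[0.558, 0.169], [0.557, 0.169], [0.555, 0.172], [0.553, 0.174], [0.551, 0.181]]
200 [[0.541, 0.181], [0.538, 0.193], [0.539, 0.171], [0.536, 0.188], [0.534, 0.197]]
206 [[0.523, 0.198], [0.522, 0.202], [0.521, 0.19], [0.519, 0.202], [0.517, 0.207]]
212 [[0.507, 0.206], [0.505, 0.211], [0.505, 0.204], [0.502, 0.211], [0.501, 0.218]]
218 [[0.491, 0.216], [0.489, 0.222], [0.488, 0.224], [0.486, 0.223], [0.484, 0.233]]
224 [[0.475, 0.232], [0.473, 0.229], [0.472, 0.228], [0.481, 0.042], [0.477, 0.099]]
230 [[0.469, 0.038], [0.467, 0.043], [0.463, 0.094], [0.464, 0.035], [0.46, 0.098]]
236 [[0.451, 0.044], [0.45, 0.048], [0.446, 0.105], [0.445, 0.102], [0.444, 0.091]]
242 [[0.435, -0.002], [0.434, -0.003], [0.432, -0.002], [0.43, 0.0], [0.429, -0.001]]
```

View pics/crop.png

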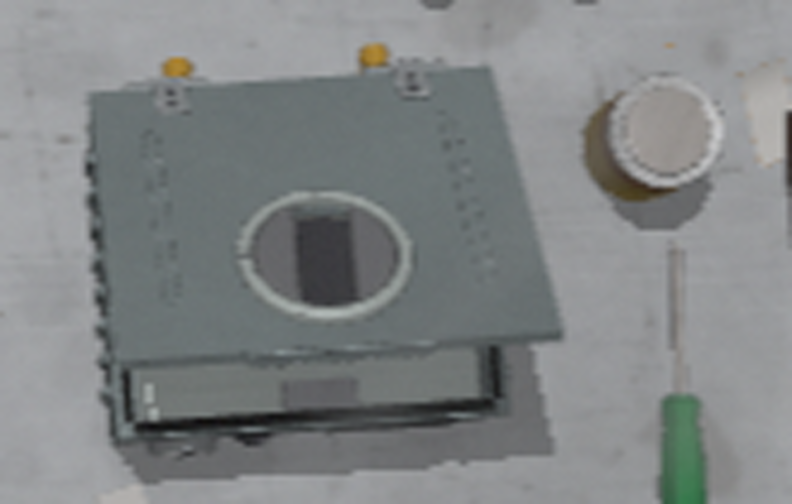

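The crop shows the cover corners at (90,93), (490,66), (108,362) and (563,338), the ring centre at (325,256), and the slot running nearly front to hinge. I cast these onto the cover plane.

```bash
python3 - <<'E'
exec(open('fit.py').read().replace('print','(lambda *a:0)'))
def ray(u,v,off=0):
    d=C[:3,:3]@np.linalg.solve(K,[u,v,1]); o=C[:3,3]; return o+d*((c+n*off-o)@n)/(d@n)
k=lambda a,b:(a/4.8+280-.4,b/4.8+150-.4)
A=[ray(*k(*q)) for q in((90,93),(490,66),(108,362),(563,338))]
for a in A: print(a.round(4))
HL,HR,FL,FR=A
print('hinge w',np.linalg.norm(HL-HR),'front w',np.linalg.norm(FL-FR),'len',np.linalg.norm(HL-FL),np.linalg.norm(HR-FR))
for a,b in((HL,HR),(FL,FR)): e=a-b; print('yaw',np.degrees(np.arctan2(-e[0],e[1])))
H=(HL+HR)/2; F=(FL+FR)/2; print('H',H,'F',F,'yaw mid',np.degrees(np.arctan2((H-F)[1],(H-F)[0])))
r=ray(*k(325,256),.008); print('ring',r,'dist from hinge',(H-r)@(H-F)/np.linalg.norm(H-F))
E
```

```text
[ 0.6371 -0.1194  0.1096]
[ 0.6466 -0.3533  0.1091]
[ 0.4727 -0.1198  0.2324]
[ 0.4783 -0.3585  0.2348]
hinge w 0.2341118424852771 front w 0.2387383271907502 len 0.20522757670868505 0.21011882720826144
yaw 2.3173637587081846
yaw 1.358863008686131
H [ 0.64182794 -0.23634077  0.10931015] F [ 0.47549239 -0.23912865  0.23359775] yaw mid 0.960218607351942
ring [ 0.52814525 -0.23962708  0.20428066] dist from hinge 0.1479451219774275
```

Checks agree: plate 236×207 mm, ring 148 mm from the hinge, top face at 109 mm. The hinge is at about (0.637, -0.236), yaw about 1.5°, open 0.64 rad. I move above the cover's left front with the jaw axis along the slot and the fingers closing.

```bash
python3 -m inch '[[0,0,-0.04,0,0,0,0.5],[0.03,-0.02,-0.08,0,0,-0.12,1],[0.434,-0.263,-0.1,0,0,-1.331,1],[0.434,-0.263,-0.1,0,0,-1.331,1],[0.434,-0.263,-0.1,0,0,-1.331,1],[0.434,-0.263,-0.1,0,0,-1.331,1],[0.434,-0.263,-0.1,0,0,-1.331,1],[0.434,-0.263,-0.1,0,0,-1.331,1],[0.434,-0.263,-0.1,0,0,-1.331,1],[0.434,-0.263,-0.1,0,0,-1.331,1],[0.434,-0.263,-0.1,0,0,-1.331,1],[0.434,-0.263,-0.1,0,0,-1.331,1]]' 40; python3 -c "
from h import *
print(pose()[1]['q'])"
```

```text
time: 1.1
ee_pos: [0.4456, -0.2187, 0.3274]
tcp_rot: [-180.0, -0.0, 90.4]
wrist_force: [-0.2, -1.4, -0.0]
opening: 0.0
[-2.61439550e+01  9.92452182e-01  1.68740089e+01  1.05885920e+02
 -1.66449435e-03  6.34678137e+01]
```

```bash
python3 -m inch '[[0.046,0.07,0.03,0,0,0,1],[0.046,0.07,0.06,0,0,0,1],[0.046,0.07,0.08,0,0,0,1],[0.046,0.07,0.08,0,0,0,1],[0.046,0.07,0.08,0,0,0,1]]'
```

```text
time: 1.52
ee_pos: [0.5139, -0.1737, 0.2453]
tcp_rot: [-179.7, -0.1, 90.1]
wrist_force: [-0.0, -0.2, 0.1]
opening: -0.0001
```

```bash
python3 - <<'E'
from h import *
p,d,P,K,C=shot('wrist'); cv2.imwrite('pics/w1.png',p[...,::-1])
E
```

```text
(no output)
```

View pics/w1.png

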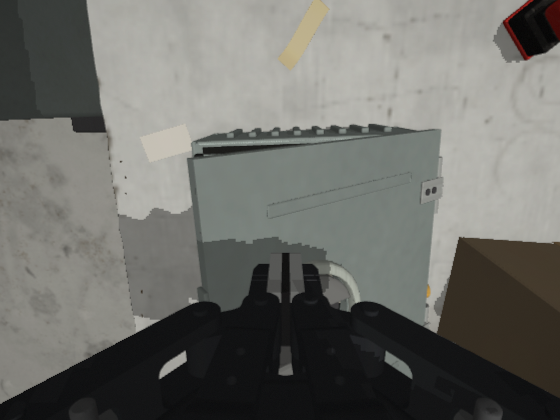

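The wrist view shows the fingertips at (285,255), between the bead (v≈200) and the ring (v≈265), over the flat near the front edge. I push down along the arc.

```bash
python3 -m inch '[[0,0,0.015,0,0,0,1],[0,0,0.03,0,0,0,1],[0,-0.008,0.045,0,0,0,1],[0,-0.018,0.059,0,0,0,1],[0,-0.025,0.075,0,0,0,1],[0,-0.031,0.092,0,0,0,1],[0,-0.034,0.104,0,0,0,1],[0,-0.037,0.116,0,0,0,1],[0,-0.038,0.123,0,0,0,1],[0,-0.039,0.129,0,0,0,1],[0,-0.039,0.132,0,0,0,1],[0,-0.039,0.132,0,0,0,1]]'
```

```text
time: 2.57
ee_pos: [0.4757, -0.175, 0.116]
tcp_rot: [180.0, 0.0, 90.0]
wrist_force: [-0.2, 0.9, 0.5]
opening: -0.0003
```

```bash
python3 -m inch '[[0,0,0.002,0,0,0,1],[0,0,0.003,0,0,0,1],[0,0,0.003,0,0,0,1]]';python3 -m inch '[[0,0,0.001,0,0,0,1],[0,0,0.002,0,0,0,1],[0,0,0.002,0,0,0,1]]'
```

```text
time: 2.82
ee_pos: [0.4758, -0.1747, 0.1126]
tcp_rot: [180.0, 0.0, 90.0]
wrist_force: [-0.4, -0.6, 1.3]
opening: -0.0
time: 3.07
ee_pos: [0.4758, -0.1747, 0.111]
tcp_rot: [180.0, 0.0, 90.0]
wrist_force: [-0.3, -0.2, 4.6]
opening: -0.0001
```

```bash
python3 -m inch '[[0,0,0.001,0,0,0,1],[0,0,0.002,0,0,0,1],[0,0,0.002,0,0,0,1],[0,0,0.002,0,0,0,1]]'; python3 -m inch '[[0,0,-0.04,0,0,0,1],[0,0,-0.08,0,0,0,1],[-0.03,-0.08,-0.12,0,0,0,0.5],[-0.066,-0.09,-0.16,0,0,0,0.5],[-0.066,-0.09,-0.16,0,0,0,0.5],[-0.066,-0.09,-0.16,0,0,0,0.5],[-0.066,-0.09,-0.16,0,0,0,0.5],[-0.066,-0.09,-0.16,0,0,0,0.5]]'
python3 - <<'E'
from h import *
for n in ('top','wrist'):
    p,d,P,K,C=shot(n); np.savez(n+'2',p=p,P=P,K=K,C=C); cv2.imwrite(f'pics/{n}2.png',p[...,::-1])
E
```

```text
time: 3.4
ee_pos: [0.4758, -0.1747, 0.1095]
tcp_rot: [179.9, 0.0, 90.0]
wrist_force: [-2.8, -0.8, 9.4]
opening: 0.0001
time: 4.07
ee_pos: [0.3858, -0.2408, 0.2682]
tcp_rot: [180.0, -0.0, 89.9]
wrist_force: [1.1, 0.7, -0.5]
opening: 0.0427
```

View pics/wrist2.png

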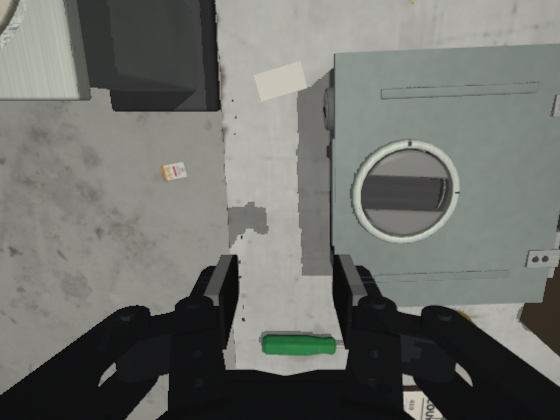

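The cover is shut. The ring is at about (406,191) with radius about 54 px, and the slot runs from (362,190) to (447,194), so it is nearly unlocked. I measure both by casting rays.

```bash
python3 - <<'E'
from h import *
d=np.load('wrist2.npz');p=d['p'];P=d['P'];K=d['K'];C=d['C']
def ray(uv,z):
    uv=np.atleast_2d(uv); D=np.c_[uv,np.ones(len(uv))]@np.linalg.inv(K).T@C[:3,:3].T; o=C[:3,3]; return o+D*((z-o[2])/D[:,2])[:,None]
g=cv2.cvtColor(p,cv2.COLOR_RGB2GRAY).astype(int)
Y,X=np.mgrid[:420,:560]; rr=np.hypot(X-406,Y-191)
m=((g>175)&(rr>42)&(rr<62)).astype(np.uint8)
print(m.sum(), 'ring bright sample',[g[191,x] for x in range(345,365)],[g[y,375] for y in range(165,215,2)])
c=max(cv2.findContours(m,0,1)[0],key=len)[:,0]
w=ray(c,.118); (cx,cy),r=cv2.minEnclosingCircle((w[:,:2]*1000).astype(np.float32)); e=cv2.fitEllipse((w[:,:2]*1000).astype(np.float32)); print('ring',cx,cy,r,e)
s=((g<75)&(rr<50)).astype(np.uint8); c=max(cv2.findContours(s,0,1)[0],key=cv2.contourArea)[:,0]
for z in(.102,.117): w=ray(c,z)[:,:2]*1000; print('slot',z,cv2.minAreaRect(w.astype(np.float32)))
# long edges of the slot at top height
E1=[];E2=[]
for x in range(375,432,3):
    col=np.nonzero(s[:,x])[0]
    if len(col): E1.append((x,col[0]));E2.append((x,col[-1]))
for E in(E1,E2):
    w=ray(np.array(E,float),.117); f=np.polyfit(w[:,0],w[:,1],1); print('edge yaw',np.degrees(np.arctan(f[0])),'y at x=.49',np.polyval(f,.49))
print('top z near',np.nanmedian(P[110:130,380:430,2]),np.nanmedian(P[250:268,380:430,2]))
for x in(345,480): print(x,[np.round(P[y,x,2],3) for y in (80,130,190,230,260)])
E
```

```text
1336 ring bright sample [np.int64(137), np.int64(138), np.int64(137), np.int64(137), np.int64(124), np.int64(84), np.int64(81), np.int64(94), np.int64(130), np.int64(159), np.int64(173), np.int64(188), np.int64(192), np.int64(195), np.int64(195), np.int64(165), np.int64(66), np.int64(65), np.int64(66), np.int64(66)] [np.int64(76), np.int64(102), np.int64(123), np.int64(130), np.int64(129), np.int64(81), np.int64(69), np.int64(65), np.int64(66), np.int64(66), np.int64(68), np.int64(67), np.int64(67), np.int64(65), np.int64(67), np.int64(66), np.int64(69), np.int64(70), np.int64(68), np.int64(66), np.int64(65), np.int64(65), np.int64(85), np.int64(118), np.int64(124)]
ring 492.6123962402344 -241.07196044921875 45.31402587890625 ((492.7167053222656, -241.18980407714844), (86.3082046508789, 86.67745208740234), 24.762834548950195)
slot 0.102 ((497.03656005859375, -236.67550659179688), (83.01152801513672, 57.12997817993164), 6.507321357727051)
slot 0.117 ((491.6546936035156, -233.35302734375), (78.96502685546875, 54.345115661621094), 6.5073466300964355)
edge yaw 1.0329046328736553 y at x=.49 -0.20920418807435415
edge yaw 2.3415388261781436 y at x=.49 -0.2568050721296812
top z near 0.11027210785899677 0.11021601808089637
345 [np.float64(0.111), np.float64(0.109), np.float64(0.11), np.float64(0.11), np.float64(0.278)]
480 [np.float64(0.111), np.float64(0.109), np.float64(0.11), np.float64(0.11), np.float64(0.11)]
```

```bash
python3 - <<'E'
from h import *
d=np.load('wrist2.npz');p=d['p'];K=d['K'];C=d['C']
def ray(uv,z):
    D=np.c_[uv,np.ones(len(uv))]@np.linalg.inv(K).T@C[:3,:3].T; o=C[:3,3]; return o+D*((z-o[2])/D[:,2])[:,None]
g=cv2.cvtColor(p,cv2.COLOR_RGB2GRAY).astype(int)
for sgn in(-1,1):
    E=[]
    for x in range(376,428,2):
        y=192
        while g[y,x]<90: y+=sgn
        a,b=g[y-sgn,x],g[y,x]; E.append((x,y-sgn+sgn*(90-a)/(b-a)))
    E=np.array(E);w=ray(E,.117); f=np.polyfit(w[:,0],w[:,1],1); print(E[::5].round(1).tolist(),'yaw',np.degrees(np.arctan(f[0])),'y at .4926',np.polyval(f,.4926))
E
python3 -c "
import cv2;a=cv2.imread('pics/wrist2.png')[130:250,340:480];cv2.imwrite('pics/c2.png',cv2.resize(a,None,fx=4,fy=4,interpolation=2))"
```

```text
[[376.0, 174.8], [386.0, 175.4], [396.0, 175.8], [406.0, 176.2], [416.0, 176.6], [426.0, 176.7]] yaw -2.0931163627386367 y at .4926 -0.22603061473269437
[[376.0, 210.1], [386.0, 209.3], [396.0, 209.8], [406.0, 210.1], [416.0, 210.6], [426.0, 210.8]] yaw -1.9554924979920436 y at .4926 -0.25675069290583674
```

View pics/c2.png

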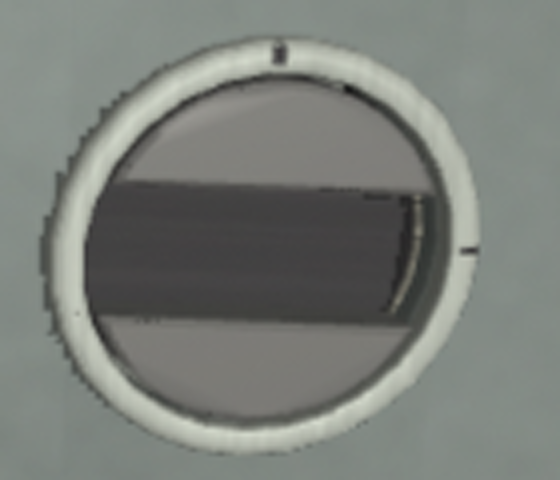

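Slot yaw is -2.0°, width 30.7 mm, centre (0.4926, -0.2413); this agrees with the expected size and position, with the fastener at about 0.065 rad. I move above it with the opening narrowed to about 35 mm.

```bash
python3 -m inch '[[0,0.04,0,0,0,0.035,0.6],[0,0.08,0,0,0,0.035,0.6],[-0.0005,0.1068,0.02,0,0,0.035,0.6],[-0.0005,0.1068,0.06,0,0,0.035,0.6],[-0.0005,0.1068,0.1,0,0,0.035,0.6],[-0.0005,0.1068,0.125,0,0,0.035,0.6],[-0.0005,0.1068,0.138,0,0,0.035,0.6],[-0.0005,0.1068,0.138,0,0,0.035,0.6],[-0.0005,0.1068,0.138,0,0,0.035,0.6]]'
python3 - <<'E'
from h import *
p,d,P,K,C=shot('wrist'); cv2.imwrite('pics/w3.png',p[...,::-1])
E
```

```text
time: 4.92
ee_pos: [0.4925, -0.2404, 0.1305]
tcp_rot: [-180.0, -0.0, 88.0]
wrist_force: [-0.5, 0.1, 1.0]
opening: 0.0339
```

View pics/w3.png

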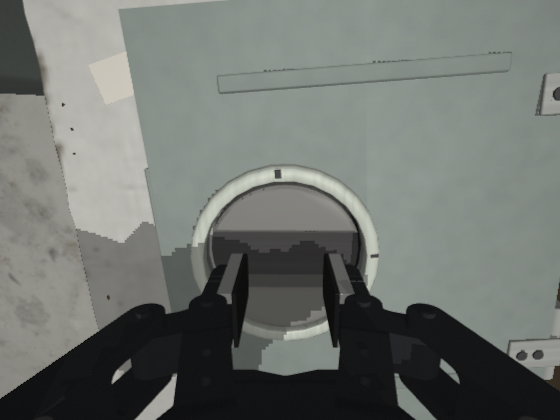

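The fingertips at about (238,258) and (335,258) straddle the ring centre at u≈286, inside the ring's width, with the slot level with the jaws. I descend in small steps.

```bash
python3 -m inch '[[-0.001,0,0.006,0,0,0,0.6],[-0.001,0,0.012,0,0,0,0.6],[-0.001,0,0.015,0,0,0,0.6],[-0.001,0,0.015,0,0,0,0.6]]';python3 -m inch '[[0,0,0.002,0,0,0,0.6],[0,0,0.005,0,0,0,0.6],[0,0,0.005,0,0,0,0.6],[0,0,0.005,0,0,0,0.6]]'
```

```text
time: 5.3
ee_pos: [0.4921, -0.2421, 0.115]
tcp_rot: [-180.0, -0.0, 88.0]
wrist_force: [0.2, -0.0, -1.5]
opening: 0.0343
time: 5.63
ee_pos: [0.4922, -0.2421, 0.1103]
tcp_rot: [-180.0, -0.0, 88.0]
wrist_force: [-0.9, 0.2, -0.4]
opening: 0.0341
```

```bash
python3 -m inch '[[0,0,0.002,0,0,0,0.6],[0,0,0.004,0,0,0,0.6],[0,0,0.004,0,0,0,0.6]]';python3 -m inch '[[0,0,0.002,0,0,0,0.6],[0,0,0.003,0,0,0,0.6],[0,0,0.003,0,0,0,0.6]]'
```

```text
time: 5.88
ee_pos: [0.4922, -0.242, 0.106]
tcp_rot: [-180.0, -0.0, 88.0]
wrist_force: [-0.5, -0.3, -0.2]
opening: 0.0343
time: 6.13
ee_pos: [0.4922, -0.242, 0.1031]
tcp_rot: [-180.0, -0.0, 88.0]
wrist_force: [0.8, 0.4, 0.4]
opening: 0.0343
```

```bash
python3 -m inch '[[0,0,0.002,0,0,0.05,0.6],[0,0,0.002,0,0,0.15,0.6],[0,0,0.002,0,0,0.25,0.6],[0,0,0.002,0,0,0.35,0.6],[0,0,0.002,0,0,0.45,0.6],[0,0,0.002,0,0,0.45,0.6]]'; python3 -m inch '[[0,0,0,0,0,0.1,0.6],[0,0,0,0,0,0.2,0.6],[0,0,0,0,0,0.3,0.6],[0,0,0,0,0,0.4,0.6],[0,0,0,0,0,0.5,0.6],[0,0,0,0,0,0.5,0.6]]'; python3 -c "
from h import *
o=pose()[1];print(o['torque'],o['q'])"
```

```text
time: 6.63
ee_pos: [0.4926, -0.2419, 0.1016]
tcp_rot: [180.0, -0.0, 62.0]
wrist_force: [0.4, 0.7, 0.8]
opening: 0.0343
time: 7.13
ee_pos: [0.4925, -0.2421, 0.1015]
tcp_rot: [180.0, -0.0, 33.5]
wrist_force: [-0.0, 0.2, -0.3]
opening: 0.0341
[ 0.00163593 -0.06773349  0.02051234] [-2.61806472e+01  4.20423844e+00 -5.08590758e+00  8.06915491e+01
  5.23326396e-04  1.20319256e+02]
```

```bash
python3 -m inch '[[0,0,0,0,0,0.08,0.6],[0,0,0,0,0,0.16,0.6],[0,0,0,0,0,0.24,0.6],[0,0,0,0,0,0.32,0.6],[0,0,0,0,0,0.4,0.6]]'; python3 -c "
from h import *
o=pose()[1];print(o['torque'])
p,d,P,K,C=shot('wrist'); cv2.imwrite('pics/w4.png',p[...,::-1])"
```

```text
time: 7.55
ee_pos: [0.4924, -0.2422, 0.1016]
tcp_rot: [180.0, -0.0, 10.8]
wrist_force: [1.1, 0.0, 0.6]
opening: 0.0342
[-0.0183833  -0.10111098  0.10182953]
```

View pics/w4.png

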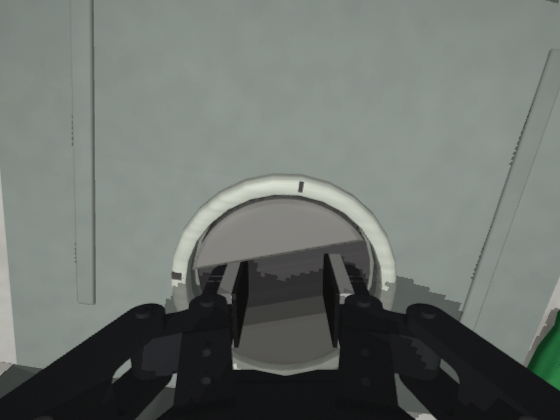

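The slot follows the fingers, lagging about 8° as its play allows, and the torque is rising. I continue to the stop.

```bash
T='from h import *
o=pose()[1];print(o["torque"])'; python3 -m inch '[[0,0,0,0,0,0.06,0.6],[0,0,0,0,0,0.12,0.6],[0,0,0,0,0,0.18,0.6],[0,0,0,0,0,0.24,0.6],[0,0,0,0,0,0.28,0.6],[0,0,0,0,0,0.28,0.6]]'; python3 -c "$T"; python3 -m inch '[[0,0,0,0,0,0.03,0.6],[0,0,0,0,0,0.05,0.6],[0,0,0,0,0,0.05,0.6]]'; python3 -c "$T"
```

```text
time: 8.1
ee_pos: [0.4922, -0.2423, 0.1015]
tcp_rot: [180.0, 0.0, -5.2]
wrist_force: [-1.0, -0.3, 0.0]
opening: 0.0337
[-0.1376655   0.02289674  0.0337437 ]
time: 8.35
ee_pos: [0.4922, -0.2422, 0.1015]
tcp_rot: [180.0, 0.0, -8.1]
wrist_force: [-1.9, 0.0, 2.0]
opening: 0.0342
[-0.17601182  0.20481392  0.07716109]
```

```bash
T='from h import *
o=pose()[1];print(o["torque"])'; python3 -m inch '[[0,0,0,0,0,0.03,0.6],[0,0,0,0,0,0.04,0.6],[0,0,0,0,0,0.04,0.6]]'; python3 -c "$T"; python3 -m inch '[[0,0,0,0,0,0.03,0.6],[0,0,0,0,0,0.04,0.6],[0,0,0,0,0,0.04,0.6]]'; python3 -c "$T"
```

```text
time: 8.6
ee_pos: [0.4921, -0.2422, 0.1015]
tcp_rot: [180.0, 0.0, -10.4]
wrist_force: [-2.4, -1.3, 1.3]
opening: 0.0341
[-0.36098402  0.49016038  1.12441339]
time: 8.85
ee_pos: [0.4921, -0.2421, 0.1015]
tcp_rot: [180.0, 0.0, -12.7]
wrist_force: [-4.3, -3.0, 2.7]
opening: 0.0344
[-0.53063439  0.81509176  2.70153782]
```

The torque jumped to 2.7 N m, so the fastener is at its stop. I turn back within the play, then lift clear to a viewing pose.

```bash
python3 -m inch '[[0,0,0,0,0,-0.1,0.6],[0,0,0,0,0,-0.19,0.6],[0,0,0,0,0,-0.19,0.6],[0,0,-0.01,0,0,-0.19,0.6],[0,0,-0.03,0,0,-0.19,0.6],[0,0,-0.07,0,0,-0.19,0.6],[-0.03,0,-0.11,0,0,-0.19,0.6],[-0.06,0,-0.14,0,0,-0.19,0.6],[-0.08,0,-0.14,0,0,-0.19,0.6],[-0.08,0,-0.14,0,0,-0.19,0.6],[-0.08,0,-0.14,0,0,-0.19,0.6]]'
python3 - <<'E'
from h import *
p,d,P,K,C=shot('wrist'); np.savez('wrist5',p=p,P=P,K=K,C=C); cv2.imwrite('pics/w5.png',p[...,::-1])
E
```

```text
time: 9.77
ee_pos: [0.4141, -0.2244, 0.2433]
tcp_rot: [179.9, -0.2, -2.2]
wrist_force: [0.4, -0.1, -0.6]
opening: 0.0342
```

View pics/w5.png

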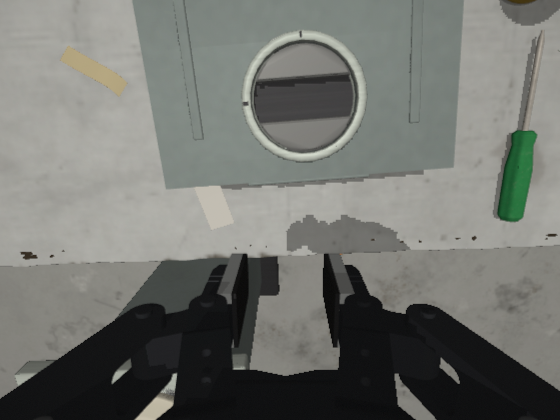

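The slot now lies crosswise, with its upper edge from (262,82) to (350,74), parallel to the cover's front edge from (167,187) to (453,167). A quick numeric check follows.

```bash
python3 - <<'E'
from h import *
d=np.load('wrist5.npz');p=d['p'];P=d['P'];K=d['K'];C=d['C']
def ray(uv,z):
    D=np.c_[uv,np.ones(len(uv))]@np.linalg.inv(K).T@C[:3,:3].T; o=C[:3,3]; return o+D*((z-o[2])/D[:,2])[:,None]
g=cv2.cvtColor(p,cv2.COLOR_RGB2GRAY).astype(int)
for s in(-1,1):
    E=[]
    for x in range(280,336,2):
        y=98
        while g[y,x]<90: y+=s
        a,b=g[y-s,x],g[y,x]; E.append((x,y-s+s*(90-a)/(b-a)))
    E=np.array(E); w=ray(E,.117); f=np.polyfit(w[:,1],w[:,0],1); print('slot edge yaw',np.degrees(np.arctan(-f[0])),E[::7].round(1).tolist(),np.polyval(f,-.241))
w=ray(np.array([[167,187.],[453,167]]),.11); e=w[0]-w[1]; print('front edge yaw',np.degrees(np.arctan2(-e[0],e[1])),np.linalg.norm(e))
Q=P[5:160,200:420].reshape(-1,3); Q=Q[abs(Q[:,2]-.11)<.004]; f=np.linalg.lstsq(np.c_[Q-Q.mean(0)][:,:2],Q[:,2]-Q[:,2].mean(),rcond=None)[0]; print('slope',f,'z',Q.mean(0))
print(pose()[1]['wrist_force'])
E
```

```text
slot edge yaw 2.374126536614496 [[280.0, 77.7], [294.0, 76.6], [308.0, 75.5], [322.0, 74.1]] 0.5088305905239509
slot edge yaw 2.162182487945848 [[280.0, 121.3], [294.0, 120.3], [308.0, 119.1], [322.0, 118.1]] 0.4776649364501677
front edge yaw 1.8933081171227564 0.234269840266493
slope [-0.0012553 -0.0011529] z [ 0.50906684 -0.24936563  0.11006908]
[-0.84656597 -0.02899092 -0.49317618]
```

```bash
python3 -c "
from workcell import order
print(order.job_done())"
```

```text
the job is handed in; nothing more can be done
None
```

I pushed the cover shut with the closed fingertips left of the ring. Then I set the fingers, opened to 34 mm, in the slot, turned the fastener clockwise to its stop, backed off within the play, lifted clear and handed the job in at about 10 s.

- **Pushing shut:** the force rose to 9.4 N on the seal, with the tips at about 110 mm.
- **Fastener stop:** the torque jumped to 2.7 N m at the stop. Before that it read only about 0.02 to 0.1 N m, less than the 0.06 to 0.3 N m the task quotes.
- **Slot position:** in the last view the slot's edges lie at 2.2–2.4° against 1.9° for the cover's front edge. That puts the fastener within about 0.01 rad of its stop.
- **Cover:** its slope is about 0.001 rad and its top face is at 110.1 mm.
- **Clear of contact:** the gripper was free of the unit, about 125 mm above its top, with the wrist force near zero.
- **Loose items:** no path went near the filter, tin, screwdriver or marker, but I did not measure their positions afterwards.

No check failed. The early depth-plane fit and the corner rays differed by about 1° on the unit's yaw. The later close-up view settled it.

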